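Lay the fuel tray of the jebena stove

ROBOT

A 6-joint arm with a two-finger parallel gripper is mounted at the origin on the work surface. World frame = base frame: x ahead of the robot, y to its left, z up, the work surface at z = 0. Lengths are in m, angles in rad, forces in N, time in s.
With the tool pointing down it reaches from about 0.3 to 0.825 m from the base axis. Payload 5.4 kg.
Tool frame: the origin (TCP) lies on the centre line of the jaws, within the pads' length; the fingertips stand 14 mm ahead of it and the grasp point (between the pads) lies 5 mm behind it; z points along the fingers, y is the line along which they close (so a half turn about z gives the same grasp; the last joint's range is limited). The gripper opens to 92 mm and grips with 3 to 60 N. Pads are 20 mm wide; open, the fingers measure 128 mm over their backs; the gripper's body (75 mm by 189 mm) begins 69 mm behind the grasp point.
Start: joints at [-1.493, 0.158, 1.597, -0, 1.386, -0.21], TCP at [0.163, -0.551, 0.229] pointing down, gripper open.
Joint ranges: [-2.91, 2.91], [-0.94, 2.29], [0.18, 2.7], [-1.29, 4.43], [0.17, 2.64], [-3, 3]. Speed limits (rad/s): [2.57, 2.57, 3.14, 3.14, 3.14, 3.14].

INTERFACE

Orientations are given as a unit quaternion [w, x, y, z].
In Python, from station import monitor, vision, ticket, finder gives the robot as it stands.
- The arm moves only by the shell command python3 -m crank 'ROWS' [FORCE]. ROWS is text: rows parted by semicolons, each of 5 numbers parted by spaces: the shift along the tool's x, y, z in cm, then the turn about the tool's z in rad, then the opening, from 0 (shut) to 1 (fully open). A call has exactly 8 rows; each row is the pose to reach, as a shift and turn from the pose commanded when the call began, along the tool's axes at that moment; what a row does not reach only later rows make up. A row lasts 1/12 s, in which the tool goes at most 41.7 mm and 7.16 degrees, less where a joint would pass 70% of its speed; a pose out of reach is approached as far as the arm can. A call with a gripper value outside its range is refused whole. The fingers move at their own pace and stop on an object; FORCE is the grip in N (left out, the last holds). Time passes only in rows, so rows that repeat a pose let the fingers close, or fill a call up. It gives the time, the measured TCP pose, the force, the opening and the grip force at its end, in the units of the state.
- monitor.read_state(): the state, without advancing time (a new reading comes with each control period).
- vision.get_image(name): name is "scene" or "top" or "wrist"; returns the picture (420x560x3 uint8, red, green, blue); there is no depth.
- vision.get_calibration(name): a dict with "fx", "fy", "cx", "cy" (pixels), "R" (3x3) and "t" (3): a world point X has camera coordinates R X + t. Camera axes: x right, y down, z forward; pixel columns grow to the right and rows downward; lengths in m; the calibration is good to about 2 mm. A picture is of the moment at which its call begins: read the wrist's pose just before it. get_calibration takes no time and is no camera call; for the wrist camera it gives the pose at the moment of the call.
- ticket.hand_in(): hands the job in; it is judged then, once.
Trained networks look in the newest picture that a camera, given by its name, has taken for a name from the list of things; names that differ only in an ending like _2 or _b are one class to them, and where a whole thing is asked for, a point or a joint stands for the part that bears it (a point fixed in the world has none). Each returns a list of dicts, best first, with "conf" (0 to 1); they miss things now and then, are a little off and sometimes report something else, mostly with a low value. They report only what shows in the picture. A call takes as long as a camera call. They do not tell look-alikes from the thing itself.
- finder.boxes_of(label, camera): "point" ([x, y, z] in m, in the coordinates of the camera as it stood for that picture, good to about 4 mm: the middle of the surface that is visible of it).
- finder.spot_point(label, camera): "point" ([x, y, z] in m, in the coordinates of the camera as it stood for that picture, good to about 4 mm: a listed point, or the origin of a listed thing).
The state is a dict: "t": time; "joint_pos": joint angles; "qd": joint speeds; "joint_torque": joint torques, N m; "tool_pos": TCP position; "tool_rot": TCP orientation; "contact_force": force on the tool from outside, world axes, zero at the start; "torque": the same for the moment, N m; "finger_gap": finger opening in m; "gripper_force": force on a finger pad.
Only numpy, scipy, OpenCV 4.12 (cv2) and the standard library are available. Lean on these libraries where they do the work, as an engineer would, in place of code of your own. Each camera call takes 0.05 s, during which the arm holds its last target. There are 200 camera calls.

TASK

Lay the charcoal on the stove's pulled-out fuel tray: the two squat lumps either side of the firelighter (one by the handle, one by the stove) and clear of it, the long lump across both as a bridge over the firelighter, and the small lump on top of the bridge. Feel for a seat where each lump rests without rocking, and turn the long one so that its taper makes up for the unequal squat lumps and the small one sits about level. Then slide the tray fully home with the pile still standing, leaving the jebena, tin, grinder and cup dispenser alone.

Things in the scene. Friction and masses are not known exactly. Their poses are not given: they have to be found in the camera images.
- stove: Red sheet-steel charcoal stove, fixed, 180 (x) x 176 (y) x 194 high, pot rests to 206. Origin: centre of its underside, on the counter. Its front, facing its own -x, is open up to 132 mm above the tray floor. Two runners stick out of the front to x = -289 at y = +-69 to 81, top at z = 31; the fuel tray rides on them along the stove's x.
- fuel_tray: Shallow steel tray on the runners, axes parallel to the stove's. Origin: centre of the floor's upper face, 28 mm above the counter. Pulled out 175 to 190 mm at the start; home is at stove x = 0, y = 0, against a stop. Inside 144 (x) x 136 (y), rim 14 high (22 at the handle end). Slides with about 2 N, stays where left.
- handle_end (a point): Centre of the outer end of the tray's handle: steel rod with a round wooden grip, 19 mm diameter, 45 mm long, lying along x and sticking out towards -x of the tray. The point is 150 mm from the tray origin towards -x and 10 mm above the tray floor. Pushing this end face towards +x slides the tray in.
- firelighter: Straw-coloured firelighter block fixed in the middle of the tray, 20 (x) x 32 (y) x 18 high. Origin: centre of its underside, at the tray origin.
- lump_tall: Black charcoal lump, the taller of the two squat ones, 42 (x) x 46 (y) x 43 high. Origin: centre of its flat underside, z up as it lies. Sides y = +-22 to 23 are nearly upright and good to grip. Flat level top seat 43 mm above the underside from x = -4 to +19; from there a broken shoulder falls to z = 28 at x = -20. About 45 g.
- lump_low: Black charcoal lump, the lower of the two squat ones, 41 (x) x 46 (y) x 32 high. Origin: centre of its flat underside, z up as it lies. Sides y = +-22 to 23 nearly upright, good to grip. Flat level top seat 32 mm above the underside from x = -19 to +7; from there a broken shoulder falls to z = 20 at x = +20. About 36 g.
- lump_long: Long wedge-shaped black charcoal lump, 91 (x) x 40 (y). Origin: centre of its flat underside (x = -42 to +43, 36 wide), z up as it lies. Its top, 30 wide, slopes evenly: 24 mm high at x = -37, 30 at x = 0, 36 at x = +35 (9.3 degrees); past that it drops to 26. Grip across y, 38 to 40 mm wide at the middle. About 60 g.
- lump_small: Small black charcoal lump, 42 (x) x 40 (y) x 28 high. Origin: centre of its flat underside (37 x 32 mm), z up as it lies; uneven rounded top. Grip across y, 38 to 40 mm wide. About 28 g.
- coal_pan: Shallow grey metal pan, fixed, 270 x 270, rim 16 mm high, floor 4 mm thick; the four lumps lie in it. Origin: centre of its underside.
- jebena: Loose dark clay coffee pot, bystander: round body 124 diameter, long neck, 250 mm high with stopper, spout to its -x reaching 97 mm from the axis, handle to its +x reaching 79 mm. Origin: centre of its underside.
- tin: Loose round green tin with brass clip-on lid, bystander: 85 diameter (clip to 50 mm from the axis), 106 high. Origin: centre of its underside.
- grinder: Loose steel hand grinder, bystander: 53 diameter, 166 high, crank at 180 reaching 113 mm towards its +x with a wooden knob up to 216. Origin: centre of its underside.
- cup_dispenser: Fixed clear acrylic push dispenser with a column of small glass cups, bystander: foot 130 x 120, push bar to x = 75, 247 high. Origin: centre of its underside.
Mind the look-alikes: they are no part of the job. Leave any green or red look-alike of the lump_long alone. Leave any orange look-alike of the lump_small alone.

How it is judged:
On the way, in this order (a step that is already met when the one before it is completed fails the run):
1. the long lump bridges the two squat lumps over the firelighter on the pulled-out tray, let go (x of fuel_tray in the frame of stove below -0.12 m and ((x of lump_tall in the frame of fuel_tray below -0.02 m and x of lump_low in the frame of fuel_tray above 0.02 m) or (x of lump_low in the frame of fuel_tray below -0.02 m and x of lump_tall in the frame of fuel_tray above 0.02 m)) and contact force between each of lump_tall, lump_low and fuel_tray above 0.02 N and contact force between each of lump_tall, lump_low and firelighter below 0.02 N and contact force between lump_long and lump_tall above 0.02 N and contact force between lump_long and lump_low above 0.02 N and contact force between lump_long and fuel_tray below 0.02 N and horizontal distance between lump_long and firelighter below 0.03 m and contact force between lump_long and the fingers below 0.02 N), for 0.2 s.
2. the small lump rests about level on the long one, tray still out, let go (all of step 1 and contact force between lump_small and lump_long above 0.02 N and contact force between lump_small and fuel_tray below 0.02 N and contact force between lump_small and lump_tall below 0.02 N and contact force between lump_small and lump_low below 0.02 N and angle between lump_small's own z axis and vertical below 0.2 rad and contact force between lump_small and the fingers below 0.02 N), for 0.2 s.
At the end, for the whole second after the job is handed in: Tray home within 6 mm; squat lumps on the tray over 20 mm either side of its middle along x, clear of the firelighter; long lump on both squat ones only, origin within 30 mm of the firelighter in plan; small lump on the long one alone, within 11 degrees of level; all at rest (x of fuel_tray in the frame of stove above -0.006 m and ((x of lump_tall in the frame of fuel_tray below -0.02 m and x of lump_low in the frame of fuel_tray above 0.02 m) or (x of lump_low in the frame of fuel_tray below -0.02 m and x of lump_tall in the frame of fuel_tray above 0.02 m)) and contact force between each of lump_tall, lump_low and fuel_tray above 0.02 N and contact force between each of lump_tall, lump_low and firelighter below 0.02 N and contact force between lump_long and lump_tall above 0.02 N and contact force between lump_long and lump_low above 0.02 N and contact force between each of lump_long, lump_small and fuel_tray below 0.02 N and horizontal distance between lump_long and firelighter below 0.03 m and contact force between lump_small and lump_long above 0.02 N and contact force between lump_small and lump_tall below 0.02 N and contact force between lump_small and lump_low below 0.02 N and angle between lump_small's own z axis and vertical below 0.2 rad and linear speed of each of lump_tall, lump_low, lump_long, lump_small below 0.02 m/s); the robot touches nothing.
It fails at once if the jebena is shoved (over 20 mm) or tipped (distance of jebena from where it was at the start of the episode above 0.02 m or angle between jebena's own z axis and vertical above 0.2 rad).
It fails at once if the tin is shoved (over 20 mm) or tipped (distance of tin from where it was at the start of the episode above 0.02 m or angle between tin's own z axis and vertical above 0.2 rad).
It fails at once if the grinder is shoved (over 20 mm) or tipped (distance of grinder from where it was at the start of the episode above 0.02 m or angle between grinder's own z axis and vertical above 0.2 rad).
It fails at once if the cup dispenser is struck (over 10 N) (contact force between cup_dispenser and anything else above 10 N).
It also fails if it takes over 72 s, if anything falls off the work surface, if the arm or the gripper's body presses on something with over 40 N, if the wrist force passes 120 N, or if a joint passes its speed limit or range.

## Working session

There is one attempt and no reset: what is moved stays moved. The work goes in short steps, Python scripts to look and compute and a shell command to move; the robot and the scene stay as the last step left them, time stands still between calls to the robot, and variables do not carry over. Pictures are saved under pics/ and viewed, at most 10 in all, crops included, and the job is handed in when it is done.

```bash
ls; mkdir -p pics; cat > h.py <<'E'
import numpy as np, cv2
from station import monitor, vision, ticket, finder
from scipy.spatial.transform import Rotation as Ro
def snap(cam,fn=None):
    im=vision.get_image(cam)
    if fn: cv2.imwrite('pics/'+fn,im[:,:,::-1])
    return im
def world(p,c): return np.array(c['R']).T@(np.array(p)-np.array(c['t']))
def pix(p,c): return (c['fx']*p[0]/p[2]+c['cx'],c['fy']*p[1]/p[2]+c['cy'])
def proj(X,c): return pix(np.array(c['R'])@np.array(X)+np.array(c['t']),c)
def ray(u,v,z,c):
    R=np.array(c['R']);o=-R.T@np.array(c['t']);d=R.T@np.array([(u-c['cx'])/c['fx'],(v-c['cy'])/c['fy'],1])
    return o+d*(z-o[2])/d[2]
def find(lab,cam,c,f='spot_point',n=3):
    for r in getattr(finder,f)(lab,cam)[:n]:
        print(lab,cam,f[:4],round(r['conf'],2),world(r['point'],c).round(4),np.round(pix(r['point'],c)))
def pose():
    s=monitor.read_state();q=s['tool_rot'];R=Ro.from_quat([q[1],q[2],q[3],q[0]]).as_matrix()
    return s,np.array(s['tool_pos']),R
def go(target,yaw=None):
    "shift in tool axes cm to target xyz; yaw = desired direction of tool y axis (world angle)"
    s,p,R=pose(); d=R.T@(np.array(target)-p)*100
    print('t',round(s['t'],2),'shift',d.round(2),'tooly',np.round(np.arctan2(R[1,1],R[0,1]),3),end=' ')
    if yaw is not None:
        v=R.T@np.array([np.cos(yaw),np.sin(yaw),0]); a=np.arctan2(-v[0],v[1]); a=(a+np.pi/2)%np.pi-np.pi/2
        print('turn',round(a,3),'j6',round(s['joint_pos'][5],2),end='')
    print()
E
cat > a.py <<'E'
from h import *
for cam in ['top','scene']:
    c=vision.get_calibration(cam); im=snap(cam,cam+'0.png')
    for l in ['stove','fuel_tray','handle_end','lump_tall','lump_low','lump_long','lump_small','coal_pan']: find(l,cam,c)
    if cam=='top':
        for l in ['jebena','tin','grinder','cup_dispenser']: find(l,cam,c,n=1)
s,p,R=pose();print(s,R.round(3))
E
python3 a.py
```

```text
pics
stove top spot 0.72 [ 0.5625  0.2992 -0.0012] [191. 210.]
stove top spot 0.24 [ 0.4348 -0.2355 -0.0016] [359. 252.]
fuel_tray top spot 0.84 [0.5517 0.1135 0.0303] [248. 212.]
fuel_tray top spot 0.33 [ 4.344e-01 -2.346e-01  1.000e-04] [359. 252.]
handle_end top spot 0.74 [ 0.5476 -0.0315  0.0367] [294. 213.]
handle_end top spot 0.58 [ 5.552e-01 -3.639e-01  1.000e-04] [399. 214.]
lump_tall top spot 0.45 [ 0.5435 -0.22    0.0031] [354. 217.]
lump_low top spot 0.46 [ 5.542e-01 -3.619e-01  3.000e-04] [398. 215.]
lump_long top spot 0.83 [ 0.2524 -0.2948  0.0012] [381. 312.]
lump_long top spot 0.77 [ 0.4347 -0.2374 -0.0007] [360. 252.]
lump_long top spot 0.58 [ 3.722e-01 -3.820e-02  1.000e-04] [296. 271.]
lump_small top spot 0.56 [ 0.4517 -0.3617  0.0049] [400. 246.]
lump_small top spot 0.56 [ 0.3811 -0.535   0.001 ] [457. 270.]
lump_small top spot 0.46 [ 0.4327 -0.2377  0.0006] [360. 252.]
coal_pan top spot 0.72 [ 0.4943 -0.2912  0.0022] [377. 233.]
jebena top spot 0.79 [ 0.8128 -0.0623  0.0016] [304. 137.]
tin top spot 0.81 [ 0.7144  0.2117 -0.0023] [220. 165.]
grinder top spot 0.75 
[... 810 characters left out ...]
+00, -2.67761401e-06,
        1.38622085e+00, -2.10114447e-01]), 'qd': array([ 0.00137467,  0.00050353,  0.00029831, -0.00046469, -0.00119874,
       -0.00046561]), 'joint_torque': array([-2.90412449e-03, -3.85581958e+01, -3.22367120e+01,  6.99321670e-02,
        3.06113390e-02, -5.75943986e-06]), 'tool_pos': array([ 0.16318302, -0.55133993,  0.22861929]), 'tool_rot': array([ 2.33641686e-06,  9.89663755e-01,  1.43407292e-01, -1.47388056e-06]), 'contact_force': array([-0.29988382,  0.37651967,  0.66665878]), 'torque': array([-0.01798049, -0.08742892,  0.00500282]), 'gripper_force': 0.0, 'finger_gap': 0.09154615996407184} [[ 0.959  0.284 -0.   ]
 [ 0.284 -0.959 -0.   ]
 [-0.     0.    -1.   ]]
```

```bash
python3 - <<'E'
import cv2,numpy as np
a=cv2.imread('pics/top0.png')
cv2.imwrite('pics/topcrop.png',cv2.resize(a[180:340,170:480],None,fx=2.55,fy=2.55,interpolation=cv2.INTER_CUBIC))
E
```

```text
(no output)
```

View pics/scene0.png

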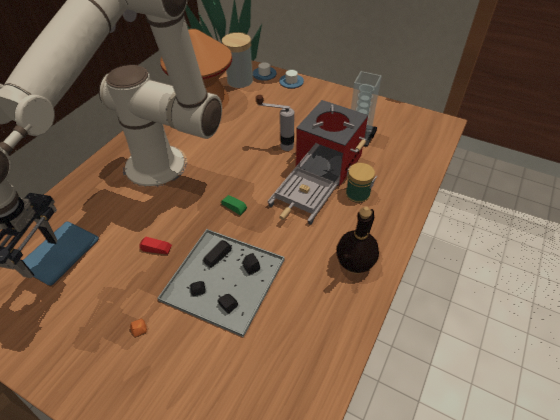

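View pics/topcrop.png

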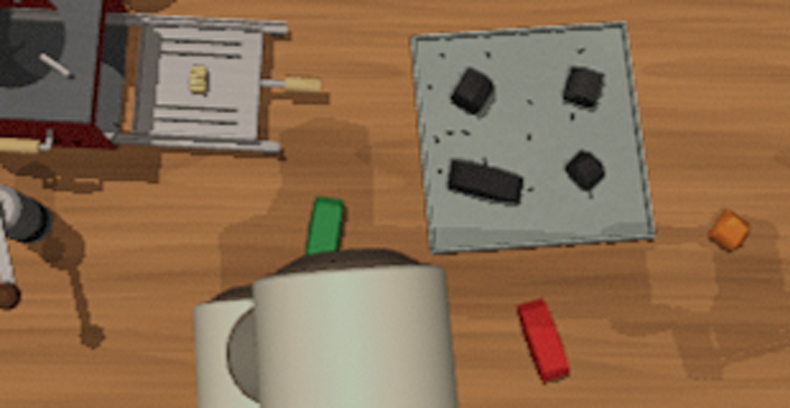

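The pan holds four black lumps. In the top crop, tall is at (472,90), low at (583,88), long at (485,180) and small at (585,170). The green (325,228), red (543,340) and orange (729,230) pieces outside the pan are the look-alikes, so I leave them alone. Next I move the wrist camera over the pan.

```bash
python3 -m crank '4 -2 -1.5 0 1;8 -4 -3 0 1;12 -6 -4.5 0 1;16 -8 -6 0 1;20 -9 -7.5 0 1;23 -10 -8 0 1;26 -11 -8 0 1;29 -12 -8 0 1' 20
python3 - <<'E'
from h import *
s,p,R=pose(); c=vision.get_calibration('wrist')
im=snap('wrist','w0.png')
print(p,'cam',(-np.array(c['R']).T@np.array(c['t'])).round(3), 'axis',np.array(c['R'])[2].round(3))
for l in ['lump_tall','lump_low','lump_long','lump_small']: find(l,'wrist',c)
E
```

```text
t: 1.77
tool_pos: [0.4094, -0.3526, 0.3103]
tool_rot: [0.001, 0.99, 0.144, 0.001]
contact_force: [0.3, -1.2, 1.2]
finger_gap: 0.0919
gripper_force: 0.0
[ 0.40938944 -0.35255467  0.31033714] cam [ 0.485 -0.33   0.466] axis [-0.265 -0.083 -0.961]
lump_tall wrist spot 0.65 [ 0.5468 -0.2248 -0.    ] [215.  44.]
lump_low wrist spot 0.59 [ 0.5576 -0.3581  0.0057] [316.  67.]
lump_low wrist spot 0.23 [ 0.5473 -0.2235  0.0009] [214.  44.]
lump_long wrist spot 0.9 [ 2.449e-01 -3.011e-01  3.000e-04] [218. 264.]
lump_long wrist spot 0.88 [ 0.4353 -0.234   0.0027] [202. 131.]
lump_long wrist spot 0.63 [ 0.3677 -0.037   0.0042] [ 52. 138.]
lump_small wrist spot 0.79 [ 0.3805 -0.5271 -0.0006] [385. 224.]
lump_small wrist spot 0.78 [ 0.4545 -0.3548  0.0029] [290. 143.]
```

View pics/w0.png

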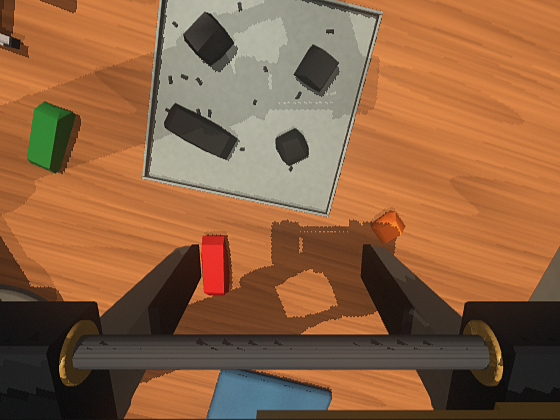

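```bash
python3 -m crank '3 0 4 0 1;6 0 8 0 1;9 -1 12 0 1;11 -1 15 0 1;11 -1 16 0 1;11 -1 16 0 1;11 -1 16 0 1;11 -1 16 0 1' 20
python3 - <<'E'
from h import *
s,p,R=pose(); c=vision.get_calibration('wrist')
im=snap('wrist','w1.png')
print(p,c['fx'],'cam',(-np.array(c['R']).T@np.array(c['t'])).round(3))
for l in ['lump_tall','lump_low','lump_long','lump_small']: find(l,'wrist',c)
cv2.imwrite('pics/w1c.png',cv2.resize(im[0:290,100:487,::-1],None,fx=2.05,fy=2.05,interpolation=cv2.INTER_CUBIC).clip(0,127)*2)
E
```

```text
t: 2.68
tool_pos: [0.5094, -0.3151, 0.1504]
tool_rot: [0.001, 0.99, 0.143, 0.001]
contact_force: [-1.0, 0.1, 0.9]
finger_gap: 0.0916
gripper_force: 0.0
[ 0.50943412 -0.31514875  0.15043968] 325.9610449580845 cam [ 0.585 -0.293  0.307]
lump_tall wrist spot 0.63 [ 5.462e-01 -2.239e-01 -5.000e-04] [195. 136.]
lump_low wrist spot 0.64 [ 0.5564 -0.3617  0.004 ] [341. 168.]
lump_long wrist spot 0.62 [ 0.2469 -0.2963 -0.0016] [202. 402.]
```

View pics/w1c.png

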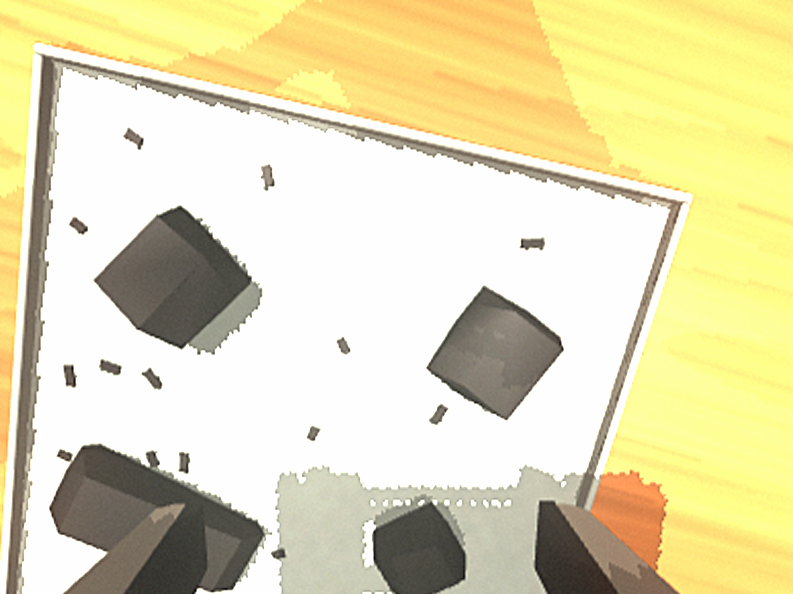

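```bash
python3 - <<'E'
import cv2,numpy as np
w1=cv2.imread('pics/w1.png',0);w0=cv2.imread('pics/w0.png',0)
def t(im,u,v,h,n):
    k=im[max(v-h,0):v+h,u-h:u+h].astype(float); print(u-h,max(v-h,0),n/(2*h)); m=k[k<95]; lo,hi=np.percentile(m,[1,97])
    k=np.clip((k-lo)/(hi-lo)*220,0,255).astype(np.uint8); return cv2.resize(k,(n,n),interpolation=cv2.INTER_LINEAR)
cv2.imwrite('pics/mos.png',np.vstack([np.hstack([t(w1,184,136,48,300),t(w1,341,172,40,300)]),np.hstack([t(w0,201,131,44,300),t(w0,291,146,24,300)])]))
E
```

```text
136 88 3.125
301 132 3.75
157 87 3.409090909090909
267 122 6.25
```

View pics/mos.png

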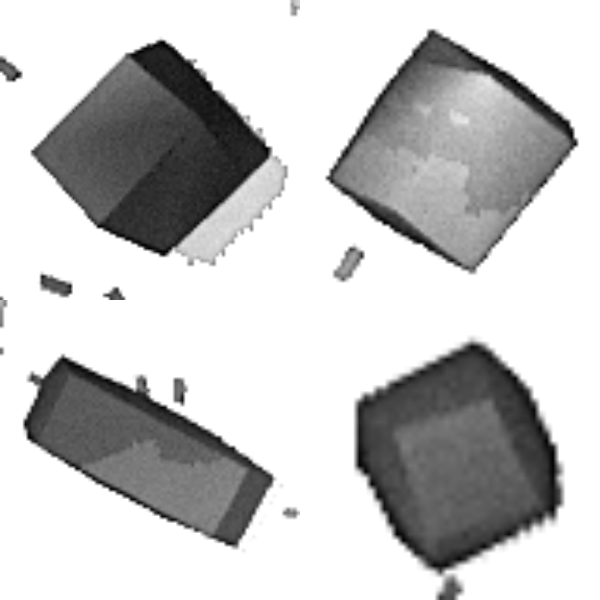

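The tall lump's shoulder (its -x) faces image lower-right. The low lump's ridge, from (490,72) to (400,208) in the mosaic, suggests its shoulder faces upper-left. The right end of the long lump looks like the thick one, which I'll confirm from closer. Next I work out the numbers.

```bash
python3 - <<'E'
from h import *
c=vision.get_calibration('wrist')
def T(L,u0,v0,s,z):
    P=np.array([ray(u0+x/s,v0+y/s,z,c) for x,y in L]); return P
P=T([(35,152),(128,55),(190,135),(98,225)],136,88,3.125,.047);print(P.round(4)[:,:2])
xv=(P[0]+P[1]-P[2]-P[3]);yv=P[0]+P[3]-P[1]-P[2]
a=np.arctan2(xv[1],xv[0]);print('tall xang',a,'ydir-90',np.arctan2(yv[1],yv[0])-np.pi/2,'len',np.linalg.norm(xv)/2,np.linalg.norm(yv)/2)
ctr=P.mean(0)-0.0075*np.array([np.cos(a),np.sin(a),0]);print('tall ctr',ctr)
P=T([(190,72),(275,140),(172,270),(100,208)],301,132,3.75,.036);print(P.round(4)[:,:2])
xv=(P[0]+P[3]-P[1]-P[2]);yv=P[0]+P[1]-P[2]-P[3];a=np.arctan2(xv[1],xv[0]);print('low xang',a,np.arctan2(yv[1],yv[0])+np.pi/2,'len',np.linalg.norm(xv)/2,np.linalg.norm(yv)/2)
print('low ctr',P.mean(0)+0.006*np.array([np.cos(a),np.sin(a),0]))
go([0.546,-0.222,0.10],1.0-np.pi/2)
E
```

```text
[[ 0.5417 -0.1982]
 [ 0.5709 -0.2158]
 [ 0.5566 -0.2342]
 [ 0.5283 -0.2167]]
tall xang 0.928808603805168 ydir-90 1.0219860721379272 len 0.023051643888120324 0.033690289012905834
tall ctr [ 0.54488965 -0.22221902  0.047     ]
[[ 0.5758 -0.3571]
 [ 0.5671 -0.3804]
 [ 0.5324 -0.3685]
 [ 0.5415 -0.348 ]]
low xang 1.18482418501305 1.2754359780123816 len 0.023631393966633225 0.03610986500331701
low ctr [ 0.55645849 -0.35794171  0.036     ]
t 2.93 shift [ 6.06 -7.86  5.04] tooly -1.284 turn -0.713 j6 0.53
```

```bash
python3 -m crank '2 -2 1 -0.12 1;4 -4.5 2 -0.24 1;6 -7 3 -0.36 1;6.1 -7.9 4 -0.48 1;6.1 -7.9 5 -0.6 1;6.1 -7.9 7 -0.71 1;6.1 -7.9 9.5 -0.71 1;6.1 -7.9 12.4 -0.71 1' 15
python3 -m crank '0 0 0 0 1;0 0 0 0 0.3;0 0 0 0 0.3;0 0 0 0 0.3;0 0 0 0 0.3;0 0 0 0 0.3;0 0 0 0 0.3;0 0 0 0 0.3'
python3 -c "
from h import *
go([.545,-.222,.026],1.0-np.pi/2)"
```

```text
t: 3.6
tool_pos: [0.5475, -0.2212, 0.026]
tool_rot: [0.002, 0.878, 0.479, 0.001]
contact_force: [0.7, 0.6, 0.8]
finger_gap: 0.0916
gripper_force: 0.0
t: 4.27
tool_pos: [0.5462, -0.2202, 0.0251]
tool_rot: [0.0, 0.878, 0.478, 0.0]
contact_force: [0.6, 0.4, -0.6]
finger_gap: 0.0473
gripper_force: 0.0
t 4.27 shift [-0.21 -0.   -0.09] tooly -0.573 turn -0.002 j6 -0.02
```

```bash
python3 -m crank '0 0 0 0 0.3;0 0 0 0 0.3;0 0 -1 0 0.3;0 0 -4 0 0.3;0 0 -8 0 0.3;1 -1 -11 0 0.3;3 -2 -14 0 0.3;6 -4 -17 0 0.3' 15
python3 -m crank '3 -1.6 -1 -0.1 0.3;6 -3.4 -1 -0.2 0.3;9 -5.2 -1 -0.3 0.3;12 -7 -1 -0.4 0.3;15 -8.8 -1 -0.53 0.3;16.3 -9.5 -1 -0.53 0.3;16.3 -9.5 -1 -0.53 0.3;16.3 -9.5 -1 -0.53 0.3'
python3 - <<'E'
from h import *
s,p,R=pose(); c=vision.get_calibration('wrist')
im=snap('wrist','w2.png')
print(p,'cam',(-np.array(c['R']).T@np.array(c['t'])).round(3),s['joint_pos'][5])
for l in ['fuel_tray','firelighter','handle_end','stove']: find(l,'wrist',c,n=2)
E
```

```text
t: 4.93
tool_pos: [0.5453, -0.1531, 0.1942]
tool_rot: [0.001, 0.879, 0.477, 0.001]
contact_force: [1.5, 0.3, -0.9]
finger_gap: 0.0441
gripper_force: 14.8
t: 5.6
tool_pos: [0.5533, 0.0369, 0.2016]
tool_rot: [0.0, 0.722, 0.692, -0.0]
contact_force: [0.5, -0.0, -0.2]
finger_gap: 0.0441
gripper_force: 14.8
[0.55327861 0.0369089  0.20156903] cam [0.556 0.115 0.358] -0.10927713852871648
fuel_tray wrist spot 0.36 [ 0.8149 -0.0629  0.0025] [504. 262.]
firelighter wrist spot 0.82 [0.5548 0.1131 0.0283] [279. 118.]
```

View pics/w2.png

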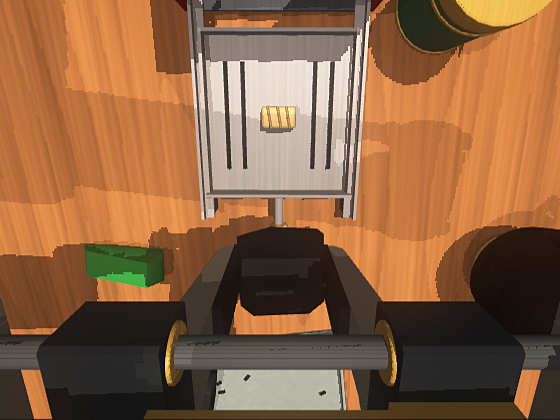

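```bash
python3 -m crank '2 0 0 -0.12 0.3;4 0 0 -0.24 0.3;6 0 0 -0.36 0.3;8 0 0 -0.48 0.3;10 0 0 -0.6 0.3;11.5 -0.15 0 -0.72 0.3;11.5 -0.15 0 -0.84 0.3;11.5 -0.15 0 -0.96 0.3'
python3 -m crank '0 0 0 -0.12 0.3;0 0 0 -0.24 0.3;0 0 0 -0.36 0.3;0 0 0 -0.48 0.3;0 0 0 -0.6 0.3;0 0 0 -0.72 0.3;0 0 0 -0.84 0.3;0 0 0 -0.96 0.3' >/dev/null
python3 -m crank '0 0 0 -0.12 0.3;0 0 0 -0.24 0.3;0 0 0 -0.36 0.3;0 0 0 -0.48 0.3;0 0 0 -0.6 0.3;0 0 0 -0.72 0.3;0 0 0 -0.84 0.3;0 0 0 -0.96 0.3' >/dev/null
python3 -c "
from h import *
go([.5566,.1515,.0495],1.529-np.pi/2)"
```

```text
t: 6.52
tool_pos: [0.5569, 0.1515, 0.2012]
tool_rot: [-0.0, 0.318, 0.948, -0.0]
contact_force: [0.1, -0.3, 0.0]
finger_gap: 0.0443
gripper_force: 14.8
t 7.85 shift [-0.09  0.08 15.17] tooly 2.841 turn -0.258 j6 -2.79
```

```bash
python3 -m crank '0 0.1 3 -0.1 0.3;0 0.1 6 -0.17 0.3;0 0.1 9 -0.17 0.3;0 0.1 11.5 -0.17 0.3;0 0.1 13.5 -0.17 0.3;0 0.1 14.5 -0.17 0.3;0 0.1 14.8 -0.17 0.3;0 0.1 14.8 -0.17 0.3'
python3 -m crank '0 0 0 0 0.3;0 0 0.1 0 0.3;0 0 0.2 0 0.3;0 0 0.3 0 0.3;0 0 0.4 0 0.3;0 0 0.4 0 0.3;0 0 0.4 0 0.3;0 0 0.4 0 0.3'
python3 -c "
from h import *
go([.5566,.1515,.049],1.529-np.pi/2)"
```

```text
t: 8.52
tool_pos: [0.5559, 0.1512, 0.0531]
tool_rot: [-0.0, -0.658, 0.753, 0.0]
contact_force: [0.1, 0.3, -0.7]
finger_gap: 0.0444
gripper_force: 14.8
t: 9.18
tool_pos: [0.5559, 0.1517, 0.0493]
tool_rot: [0.0, -0.658, 0.753, -0.0]
contact_force: [0.9, -0.4, -0.4]
finger_gap: 0.0443
gripper_force: 14.8
t 9.18 shift [ 0.02 -0.07  0.03] tooly 3.007 turn -0.093 j6 -2.95
```

```bash
python3 -m crank '0 0 0.1 0 0.3;0 0 0.15 0 0.3;0 0 0.15 0 0.3;0 0 0.15 0 0.3;0 0 0.1 0 0.62;0 0 0.1 0 0.62;0 0 0.1 0 0.62;0 0 0.1 0 0.62'
python3 -m crank '0 0 -0.5 0 0.62;0 0 -2.5 0 0.62;0 0 -5 0 0.62;0 0 -8 0 0.62;0 0 -11 0.1 0.8;0 0 -14 0.2 1;0 0 -16 0.3 1;0 0 -16 0.42 1'
python3 -c "
from h import *
go([.49,-.33,.20],1.2-np.pi/2)"
```

```text
t: 9.85
tool_pos: [0.5558, 0.1517, 0.0481]
tool_rot: [-0.0, -0.658, 0.753, 0.0]
contact_force: [-0.2, 0.3, 1.0]
finger_gap: 0.0568
gripper_force: 0.0
t: 10.52
tool_pos: [0.559, 0.1519, 0.2146]
tool_rot: [0.005, -0.484, 0.875, -0.002]
contact_force: [0.7, 0.4, -0.0]
finger_gap: 0.081
gripper_force: 0.0
t 10.52 shift [ 44.51 -19.73   1.37] tooly 2.582 turn -0.189 j6 -2.53
```

```bash
python3 -m crank '3.2 -2.1 0 0.12 1;6.4 -4.2 0 0.24 1;9.6 -6.4 0 0.36 1;12.8 -8.5 0 0.48 1;16 -10.6 0 0.6 1;19.2 -12.8 0 0.72 1;22.4 -15 0 0.84 1;25.6 -17.1 0 0.96 1'
python3 -c "
from h import *
go([.574,-.311,.14])"
```

```text
t: 11.18
tool_pos: [0.5663, -0.1579, 0.2087]
tool_rot: [0.0, -0.025, 1.0, -0.0]
contact_force: [0.3, 1.0, 0.6]
finger_gap: 0.092
gripper_force: 0.0
t 11.18 shift [ -0.   -15.32   6.87] tooly 1.621
```

```bash
python3 -m crank '0 -3 1 0.12 1;0 -6 2 0.24 1;0 -9 3 0.36 1;0 -12 4 0.48 1;0 -15.3 5 0.6 1;0 -15.3 6 0.72 1;0 -15.3 7 0.84 1;0 -15.3 7 0.96 1' >/dev/null
for i in 1 2 3 4; do python3 -m crank '0 0 0 0.12 1;0 0 0 0.24 1;0 0 0 0.36 1;0 0 0 0.48 1;0 0 0 0.6 1;0 0 0 0.72 1;0 0 0 0.84 1;0 0 0 0.96 1' >/dev/null; done
python3 - <<'E'
from h import *
s,p,R=pose(); c=vision.get_calibration('wrist')
im=snap('wrist','w3.png')
find('lump_low','wrist',c,n=2)
P=proj([.5565,-.358,.03],c);print(P)
u,v=map(int,P);h=60;u0=max(u-h,0);v0=max(v-h,0);k=im[v0:v0+120,u0:u0+120].mean(2);m=k[k<100];lo,hi=np.percentile(m,[1,97]);print(u0,v0)
cv2.imwrite('pics/w3c.png',cv2.resize(np.clip((k-lo)/(hi-lo)*220,0,255).astype(np.uint8),None,fx=5,fy=5))
go([.5565,-.358,.03],1.2-np.pi/2)
E
```

```text
lump_low wrist spot 0.73 [ 0.5541 -0.3604  0.0063] [302. 149.]
lump_low wrist spot 0.33 [ 0.4317 -0.234  -0.0011] [427. 272.]
(np.float64(301.1920844363291), np.float64(154.61468861552018))
241 94
t 14.62 shift [ 4.99  1.69 10.84] tooly 3.11 turn 0.339 j6 2.5
```

View pics/w3c.png

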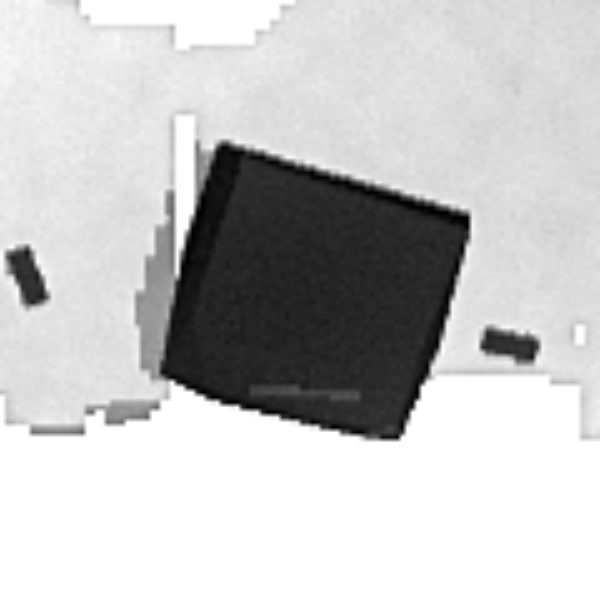

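```bash
python3 -m crank '1.5 0.6 1 0.1 0.85;3 1.2 3 0.2 0.85;4.5 1.7 5 0.29 0.85;5.1 1.8 7 0.29 0.85;5.1 1.8 9 0.29 0.85;5.1 1.8 11 0.29 0.85;5.1 1.8 11.7 0.29 0.85;5.1 1.8 11.7 0.29 0.85'
python3 -m crank '0 0 0 0 0.2;0 0 0 0 0.2;0 0 0 0 0.2;0 0 0 0 0.2;0 0 0 0 0.2;0 0 0 0 0.2;0 0 0 0 0.2;0 0 0 0 0.2'
python3 -m crank '0 0 -1 0 0.2;0 0 -4 -0.1 0.2;0 0 -7 -0.2 0.2;0 0 -10 -0.32 0.2;0 0 -13 -0.44 0.2;0 0 -16 -0.56 0.2;0 0 -17 -0.68 0.2;0 0 -17 -0.8 0.2'
python3 -c "
from h import *
go([.5530,.04,.20],1.529-np.pi/2)"
```

```text
t: 15.28
tool_pos: [0.5547, -0.3585, 0.0203]
tool_rot: [-0.0, -0.586, 0.81, 0.001]
contact_force: [0.8, 0.3, 0.0]
finger_gap: 0.0779
gripper_force: 0.0
t: 15.95
tool_pos: [0.5556, -0.3592, 0.0216]
tool_rot: [0.0, -0.585, 0.811, -0.0]
contact_force: [-0.7, 0.7, 2.4]
finger_gap: 0.0438
gripper_force: 15.0
t: 16.62
tool_pos: [0.5573, -0.3608, 0.1971]
tool_rot: [0.001, 0.856, -0.517, 0.004]
contact_force: [-0.5, -1.1, -0.9]
finger_gap: 0.0437
gripper_force: 15.0
t 16.62 shift [-35.66 -18.29  -0.54] tooly -2.657 turn 0.526 j6 1.9
```

```bash
python3 -m crank '-3.2 -1.6 0 -0.12 0.2;-6.4 -3.3 0 -0.24 0.2;-9.6 -5 0 -0.36 0.2;-12.8 -6.6 0 -0.48 0.2;-16 -8.2 0 -0.6 0.2;-19.2 -9.8 0 -0.72 0.2;-22.4 -11.5 0 -0.84 0.2;-25.6 -13.1 0 -0.96 0.2'>/dev/null
python3 -c "
from h import *
go([.5530,.045,.20],1.529-np.pi/2)"
```

```text
t 17.28 shift [ -1.51 -11.38  -0.81] tooly -1.697 turn 1.486 j6 1.36
```

```bash
python3 -m crank '-0.4 -3 0 -0.12 0.2;-0.8 -6 0 -0.24 0.2;-1.2 -9 0 -0.36 0.2;-1.5 -11.4 0 -0.48 0.2;-1.5 -11.4 0 -0.6 0.2;-1.5 -11.4 0 -0.72 0.2;-1.5 -11.4 0 -0.84 0.2;-1.5 -11.4 0 -0.96 0.2'>/dev/null
python3 -m crank '0 0 0 -0.12 0.2;0 0 0 -0.24 0.2;0 0 0 -0.36 0.2;0 0 0 -0.48 0.2;0 0 0 -0.6 0.2;0 0 0 -0.7 0.2;0 0 0 -0.7 0.2;0 0 0 -0.7 0.2'
python3 - <<'E'
from h import *
s,p,R=pose(); c=vision.get_calibration('wrist')
im=snap('wrist','w4.png')
for l in ['firelighter','lump_tall','fuel_tray']: find(l,'wrist',c,n=2)
cv2.imwrite('pics/w4c.png',np.clip(cv2.resize(im[:,150:430,::-1],(400,600)).astype(int)*2,0,255).astype(np.uint8))
go([.5534,.0752,.0456],1.529-np.pi/2)
E
```

```text
t: 18.62
tool_pos: [0.554, 0.0434, 0.1917]
tool_rot: [0.0, 0.723, 0.691, 0.0]
contact_force: [-0.6, 0.0, -0.7]
finger_gap: 0.0443
gripper_force: 15.0
firelighter wrist spot 0.87 [0.5565 0.1184 0.0278] [279. 119.]
lump_tall wrist spot 0.62 [0.5558 0.1466 0.0281] [277.  87.]
fuel_tray wrist spot 0.64 [0.5554 0.1103 0.0284] [279. 128.]
t 18.82 shift [ 3.17 -0.21 14.58] tooly -0.044 turn -0.003 j6 -0.09
```

View pics/w4c.png

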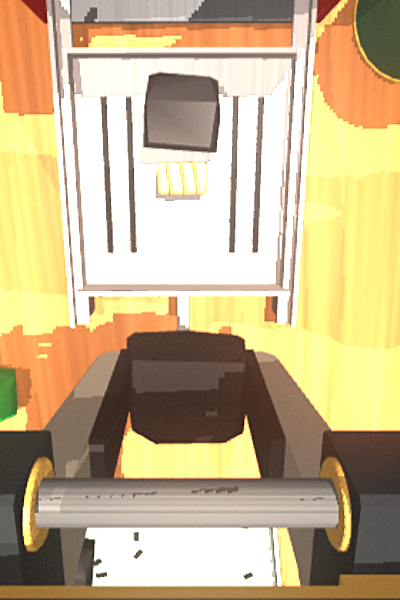

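```bash
python3 - <<'E'
from h import *
c=vision.get_calibration('wrist');T=np.array([.555,.1132]);u=np.array([.042,.999])
for n,x,y,z in [('tall inner top',181,151,.071),('tall outer top',182,75,.056),('ridge',182,97,.071),('fl far top',181,162,.046),('fl near top',182,193,.046),('rim stove top',190,52,.042),('rim handle top',190,292,.050),('floor handle',190,287,.028)]:
    P=ray(150+x/1.4286,y/1.4286,z,c)[:2]; print(n,P.round(4),((P-T)@u).round(4))
E
```

```text
tall inner top [0.5547 0.1295] 0.0163
tall outer top [0.5571 0.1712] 0.058
ridge [0.5566 0.1576] 0.0444
fl far top [0.5542 0.1237] 0.0105
fl near top [0.5539 0.105 ] -0.0083
rim stove top [0.5624 0.1857] 0.0728
rim handle top [0.5563 0.0411] -0.0719
floor handle [0.5564 0.0388] -0.0742
```

```bash
python3 -m crank '1 0 3 0 0.2;2 -0.2 6 0 0.2;3 -0.2 9 0 0.2;3 -0.2 11.5 0 0.2;3 -0.2 13.4 0 0.2;3 -0.2 14.2 0 0.2;3 -0.2 14.4 0 0.2;3 -0.2 14.4 0 0.2'
python3 -m crank '0 0 0.1 0 0.2;0 0 0.2 0 0.2;0 0 0.3 0 0.2;0 0 0.3 0 0.2;0 0 0.3 0 0.62;0 0 0.3 0 0.62;0 0 0.3 0 0.62;0 0 0.3 0 0.62'
python3 -m crank '0 0 -0.5 0 0.62;0 0 -2.5 0 0.62;-1 0 -5 0 0.62;-3 0 -8 0 0.62;-6 0 -11 0 0.8;-9 0 -14 0 1;-9 0 -16 0 1;-9 0 -16 0 1'
python3 - <<'E'
from h import *
s,p,R=pose(); c=vision.get_calibration('wrist')
im=snap('wrist','w5.png')
for l in ['firelighter','lump_tall','lump_low','fuel_tray']: find(l,'wrist',c,n=2)
go([.40,-.21,.20])
E
```

```text
t: 19.48
tool_pos: [0.5537, 0.0734, 0.0476]
tool_rot: [0.0, 0.722, 0.692, 0.0]
contact_force: [0.6, -0.0, 0.1]
finger_gap: 0.044
gripper_force: 15.0
t: 20.15
tool_pos: [0.5531, 0.0735, 0.0441]
tool_rot: [-0.0, 0.722, 0.692, -0.0]
contact_force: [-0.6, 0.4, 0.1]
finger_gap: 0.0576
gripper_force: 0.0
t: 20.82
tool_pos: [0.5525, -0.0186, 0.2104]
tool_rot: [0.004, 0.723, 0.691, 0.003]
contact_force: [-0.1, 0.3, 0.3]
finger_gap: 0.0815
gripper_force: 0.0
firelighter wrist spot 0.93 [0.5541 0.116  0.0277] [274.  53.]
firelighter wrist spot 0.63 [0.5568 0.0696 0.0306] [279. 105.]
lump_tall wrist spot 0.56 [0.5523 0.1492 0.0235] [270.  15.]
lump_low wrist spot 0.76 [0.5571 0.0719 0.0323] [279. 102.]
fuel_tray wrist spot 0.97 [0.5596 0.1111 0.0254] [280.  59.]
t 21.07 shift [-20.05 -14.     0.26] tooly -0.042
```

```bash
python3 -m crank '-3.5 -1.5 0 0 1;-7 -3 0 0 1;-10.5 -4.5 1 0 1;-14 -6 2 0 1;-17.5 -7.5 3.5 0 1;-21 -9 5 0.06 1;-24 -10.6 7 0.12 1;-25.6 -10.6 9 0.18 1' >/dev/null
python3 -m crank '0 0 0 0 1;0 0 0 0 1;0 0 0 0 1;0 0 0 0 1;0 0 0 0 1;0 0 0 0 1;0 0 0 0 1;0 0 0 0 1'
python3 - <<'E'
from h import *
s,p,R=pose(); c=vision.get_calibration('wrist')
im=snap('wrist','w6.png')
find('lump_long','wrist',c,n=3);find('lump_small','wrist',c,n=2)
P=proj([.4353,-.234,.03],c);u,v=map(int,P);h=75;u0=max(u-h,0);v0=max(v-h,0);k=im[v0:v0+150,u0:u0+150].mean(2);m=k[k<80];lo,hi=np.percentile(m,[1,98]);print(P,u0,v0)
k2=cv2.bilateralFilter(k.astype(np.float32),5,6,3)
cv2.imwrite('pics/w6c.png',cv2.resize(np.clip((k2-lo)/(hi-lo)*220,0,255).astype(np.uint8),None,fx=4,fy=4))
E
```

```text
t: 22.4
tool_pos: [0.4329, -0.2674, 0.1146]
tool_rot: [0.0, 0.781, 0.624, 0.0]
contact_force: [-0.8, -0.3, -0.3]
finger_gap: 0.0921
gripper_force: 0.0
lump_long wrist spot 0.69 [ 0.4348 -0.2354 -0.0006] [274. 173.]
lump_long wrist spot 0.55 [ 0.2462 -0.2938 -0.0033] [ 91. 278.]
lump_small wrist spot 0.68 [ 4.550e-01 -3.562e-01  2.000e-04] [324. 294.]
(np.float64(273.58774821290183), np.float64(178.52880021155406)) 198 103
```

View pics/w6c.png

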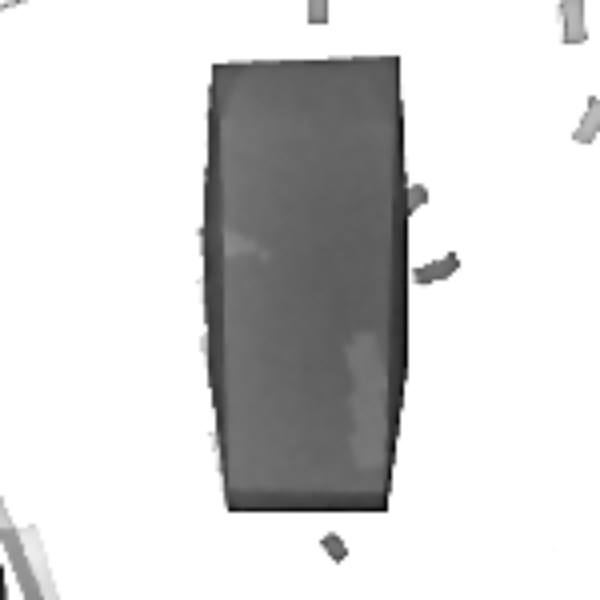

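```bash
python3 - <<'E'
from h import *
c=vision.get_calibration('wrist');im=cv2.imread('pics/w6.png',0).astype(float)
k=cv2.GaussianBlur(im,(0,0),0.7)[103:253,198:348]
col=k[:,65:85].mean(1);print('col',col[10:34].round(0),col[112:134].round(0))
E_=[]
for r in [32,40,48,56,64,72,80,88,96,104,112,118]:
    row=k[r-2:r+3].mean(0);g=np.gradient(row)
    L=50+np.argmax(g[50:66]);Rr=88+np.argmin(g[88:103])
    sub=lambda i,g:i+0.5*(g[i-1]-g[i+1])/(g[i-1]-2*g[i]+g[i+1]+1e-9)
    E_.append((r,sub(L,g),sub(Rr,g)))
E_=np.array(E_);print(E_.round(1).tolist())
for s in (1,-1):
    w=[]
    for r,a,b in E_:
        f=(r-29)/(122.5-29); z=.004+(.036-.012*f if s==1 else .024+.012*f)
        w.append(np.linalg.norm(ray(198+a,103+r,z,c)-ray(198+b,103+r,z,c))*1000)
    z1,z2=(.040,.028) if s==1 else (.028,.040)
    print('thick top' if s==1 else 'thick bottom',np.round(w,1),'len',np.linalg.norm((ray(272,132,z1,c)-ray(272,225.5,z2,c))[:2]),ray(272,132,z1,c),ray(272,225.5,z2,c))
E
```

```text
col [153. 153. 155. 143.  95.  52.  42.  43.  44.  44.  44.  45.  45.  45.
  45.  45.  45.  45.  45.  46.  46.  46.  46.  46.] [ 46.  46.  46.  46.  46.  46.  46.  46.  46.  46.  44.  40.  38.  37.
  34.  49. 116. 154. 166. 171. 167. 157.]
[[32.0, 54.5, 97.7], [40.0, 54.5, 97.8], [48.0, 55.0, 97.9], [56.0, 54.9, 97.8], [64.0, 55.3, 97.4], [72.0, 55.4, 97.1], [80.0, 55.3, 97.0], [88.0, 55.8, 96.7], [96.0, 55.6, 96.7], [104.0, 56.3, 96.5], [112.0, 57.0, 95.7], [118.0, 57.4, 94.8]]
thick top [29.9 30.2 30.3 30.6 30.4 30.5 30.8 30.6 31.1 30.7 30.  29.2] len 0.07196954495859488 [ 0.4419174  -0.20049687  0.04      ] [ 0.42527262 -0.2705152   0.028     ]
thick bottom [31.3 31.4 31.2 31.2 30.8 30.6 30.6 30.1 30.4 29.8 28.8 27.9] len 0.06731271370218198 [ 0.44150092 -0.20097547  0.028     ] [ 0.42649256 -0.26659369  0.04      ]
```

```bash
python3 - <<'E'
from h import *
c=vision.get_calibration('wrist');s,p,R=pose()
Rc=np.array(c['R']);M=Rc@R; off=Rc@p+np.array(c['t'])  # cam = M*(R^T(X-p)) + off
def calib(p0,q):
    R0=Ro.from_quat([q[1],q[2],q[3],q[0]]).as_matrix();d=dict(c);d['R']=M@R0.T;d['t']=off-d['R']@np.array(p0);return d
c0=calib([.40938944,-.35255467,.31033714],[.0007,.9896,.1434,.0007])
print('red ctr?',proj([.245,-.298,0],c0),'expected 218,264 region')
for n,P in [('thin end (thick top)',[.42527,-.27052,.028]),('thick end (thick bottom)',[.42649,-.26659,.04]),('TOP thick',[.44192,-.2005,.04]),('TOP thin',[.4415,-.20098,.028])]:
    u,v=proj(P,c0);print(n,((u-157)*3.409,(v-87)*3.409+300))
im=cv2.imread('pics/w0.png',0).astype(float)
for a,b,n in [((100,430),(275,527),'R'),((130,447),(25,385),'L')]:
    t=np.linspace(0,1,61);mx=157+(a[0]+(b[0]-a[0])*t)/3.409;my=87+(a[1]-300+(b[1]-a[1])*t)/3.409
    pr=cv2.remap(im.astype(np.float32),mx.astype(np.float32)[None],my.astype(np.float32)[None],1)[0];print(n,pr.round(0).astype(int).tolist())
E
```

```text
red ctr? (np.float64(216.63818367808227), np.float64(262.9313019206997)) expected 218,264 region
thin end (thick top) (np.float64(228.7781254841381), np.float64(505.258503862313))
thick end (thick bottom) (np.float64(214.20650824697606), np.float64(502.0143880571742))
TOP thick (np.float64(49.74635927267763), np.float64(409.607693466886))
TOP thin (np.float64(60.861448477976694), np.float64(410.80889814046293))
R [47, 47, 49, 48, 49, 48, 47, 47, 48, 50, 50, 55, 55, 54, 55, 55, 55, 55, 55, 56, 56, 56, 55, 56, 55, 56, 56, 57, 57, 55, 56, 55, 56, 56, 55, 56, 58, 55, 56, 56, 57, 56, 56, 58, 54, 44, 43, 45, 44, 44, 45, 39, 64, 99, 98, 122, 179, 176, 172, 171, 173]
L [52, 50, 50, 48, 48, 47, 47, 47, 48, 48, 49, 48, 48, 48, 49, 47, 46, 47, 48, 47, 48, 47, 48, 48, 47, 47, 46, 46, 48, 49, 49, 48, 48, 47, 47, 47, 47, 47, 47, 48, 48, 47, 47, 48, 44, 41, 41, 41, 41, 40, 38, 37, 33, 37, 100, 154, 155, 150, 149, 150, 149]
```

The two-view check puts the thick end (+x) toward world +y. To set the thin end on the tall lump, I have to pick the long lump with the tool turned half round.

```bash
python3 -m crank '1 0 -1 0.12 0.8;2 0 -1 0.24 0.8;3.2 0 -1 0.36 0.8;3.2 0 -1 0.48 0.8;3.2 0 -1 0.6 0.8;3.2 0 -1 0.72 0.8;3.2 0 -1 0.84 0.8;3.2 0 -1 0.96 0.8' >/dev/null
for i in 1 2; do python3 -m crank '0 0 0 0.12 0.8;0 0 0 0.24 0.8;0 0 0 0.36 0.8;0 0 0 0.48 0.8;0 0 0 0.6 0.8;0 0 0 0.72 0.8;0 0 0 0.84 0.8;0 0 0 0.96 0.8' >/dev/null; done
python3 -c "
from h import *
go([.4338,-.2345,.022],1.337-np.pi/2)"
```

```text
t 24.55 shift [-0.21  0.57 10.22] tooly -3.109 turn 0.266 j6 2.37
```

```bash
python3 -m crank '-0.1 0.3 1 0.12 0.75;-0.2 0.57 3 0.24 0.75;-0.2 0.57 5 0.27 0.75;-0.2 0.57 7 0.27 0.75;-0.2 0.57 9 0.27 0.75;-0.2 0.57 10.2 0.27 0.75;-0.2 0.57 10.2 0.27 0.75;-0.2 0.57 10.2 0.27 0.75'
python3 -m crank '0 0 0 0 0.2;0 0 0 0 0.2;0 0 0 0 0.2;0 0 0 0 0.2;0 0 0 0 0.2;0 0 0 0 0.2;0 0 0 0 0.2;0 0 0 0 0.2'
python3 -c "
from h import *
go([.4338,-.2345,.022],1.337-np.pi/2)"
python3 -m crank '0 0 -1 0 0.2;0 0 -4 -0.1 0.2;0 0 -7 -0.2 0.2;0 0 -10 -0.32 0.2;0 0 -13 -0.44 0.2;0 0 -16 -0.56 0.2;0 0 -18 -0.68 0.2;0 0 -18 -0.8 0.2'
python3 -c "
from h import *
go([.554,.06,.20],1.529-np.pi/2)"
```

```text
t: 25.22
tool_pos: [0.4336, -0.2345, 0.022]
tool_rot: [-0.0, -0.621, 0.784, 0.001]
contact_force: [0.1, 0.3, -0.2]
finger_gap: 0.0691
gripper_force: 0.0
t: 25.88
tool_pos: [0.4342, -0.2349, 0.0228]
tool_rot: [0.0, -0.621, 0.784, -0.0]
contact_force: [-0.7, 0.7, 5.5]
finger_gap: 0.038
gripper_force: 15.0
t 25.88 shift [-0.03  0.05  0.08] tooly 2.91 turn 0.002 j6 2.63
t: 26.55
tool_pos: [0.4359, -0.2364, 0.208]
tool_rot: [0.001, 0.879, -0.478, 0.005]
contact_force: [1.2, 0.5, -0.2]
finger_gap: 0.0378
gripper_force: 15.0
t 26.55 shift [-18.47 -26.03   0.69] tooly -2.567 turn 0.617 j6 1.83
```

```bash
python3 -m crank '-2.3 -3.2 0 -0.12 0.2;-4.6 -6.5 0 -0.24 0.2;-7 -9.7 0 -0.36 0.2;-9.3 -13 0 -0.48 0.2;-11.6 -16.2 0 -0.6 0.2;-14 -19.5 0 -0.72 0.2;-16.2 -22.8 0 -0.84 0.2;-18.5 -26 0 -0.96 0.2' >/dev/null
python3 -m crank '0 0 0 -0.12 0.2;0 0 0 -0.24 0.2;0 0 0 -0.36 0.2;0 0 0 -0.48 0.2;0 0 0 -0.6 0.2;0 0 0 -0.72 0.2;0 0 0 -0.84 0.2;0 0 0 -0.96 0.2' >/dev/null
python3 -m crank '0 0 0 -0.12 0.2;0 0 0 -0.24 0.2;0 0 0 -0.36 0.2;0 0 0 -0.48 0.2;0 0 0 -0.6 0.2;0 0 0 -0.6 0.2;0 0 0 -0.6 0.2;0 0 0 -0.6 0.2' 
python3 - <<'E'
from h import *
c=vision.get_calibration('wrist')
im=snap('wrist','w7.png')
for l in ['firelighter','lump_tall','lump_low','lump_long']: find(l,'wrist',c,n=2)
T=np.array([.555,.1136]);u=np.array([.042,.999])
q=T-.016*u; go([q[0],q[1],.094],1.529-np.pi/2)
E
```

```text
t: 28.55
tool_pos: [0.5531, 0.0613, 0.2023]
tool_rot: [-0.0, 0.727, 0.687, -0.0]
contact_force: [1.1, -0.3, -1.1]
finger_gap: 0.038
gripper_force: 15.0
firelighter wrist spot 0.61 [0.5548 0.1156 0.0265] [279. 141.]
lump_tall wrist spot 0.63 [0.5591 0.1488 0.0252] [282. 106.]
lump_tall wrist spot 0.36 [0.5567 0.0717 0.0282] [283. 184.]
lump_low wrist spot 0.97 [0.5563 0.0709 0.0281] [283. 185.]
lump_long wrist spot 0.81 [0.5478 0.0589 0.1818] [272. 259.]
lump_long wrist spot 0.56 [ 0.3675 -0.0376  0.0022] [132. 277.]
t 28.8 shift [ 3.64 -0.09 10.83] tooly -0.054 turn -0.012 j6 -0.05
```

View pics/w7.png

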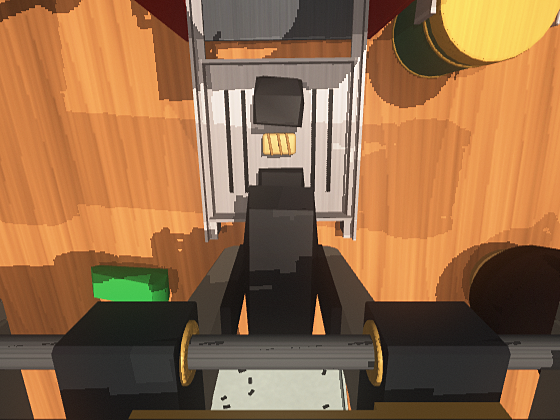

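```bash
python3 -m crank '1 0 2 0 0.2;2 0.1 4 0 0.2;3 0.1 6 0 0.2;3.5 0.1 8 0 0.2;3.5 0.1 9.5 0 0.2;3.5 0.1 10.3 0 0.2;3.5 0.1 10.7 -0.01 0.2;3.5 0.1 10.7 -0.01 0.2'
python3 -m crank '0 0 0.1 0 0.2;0 0 0.2 0 0.2;0 0 0.3 0 0.2;0 0 0.4 0 0.2;0 0 0.5 0 0.2;0 0 0.6 0 0.2;0 0 0.6 0 0.2;0 0 0.6 0 0.2' 5
python3 -m crank '0 0 0.1 0 0.2;0 0 0.1 0 0.2;0 0 0.2 0 0.2;0 0 0.2 0 0.2;0 0 0.3 0 0.2;0 0 0.3 0 0.2;0 0 0.3 0 0.2;0 0 0.3 0 0.2' 4
python3 - <<'E'
from h import *
im=snap('wrist','w8.png');sc=snap('scene','s8.png');c=vision.get_calibration('scene');print(proj([.555,.1,.06],c))
E
```

```text
t: 29.47
tool_pos: [0.5559, 0.096, 0.0948]
tool_rot: [-0.0, 0.722, 0.692, -0.0]
contact_force: [0.9, -0.5, -1.1]
finger_gap: 0.0375
gripper_force: 15.0
t: 30.13
tool_pos: [0.5562, 0.0961, 0.0893]
tool_rot: [0.0, 0.722, 0.692, 0.0]
contact_force: [-0.6, 0.4, -0.8]
finger_gap: 0.0382
gripper_force: 5.0
t: 30.8
tool_pos: [0.5562, 0.0962, 0.0862]
tool_rot: [-0.0, 0.722, 0.692, 0.0]
contact_force: [0.3, -0.8, -0.6]
finger_gap: 0.0378
gripper_force: 4.0
(np.float64(302.1021498467434), np.float64(186.47620684971483))
```

```bash
python3 -m crank '0 0 0.1 0 0.2;0 0 0.1 0 0.2;0 0 0.2 0 0.2;0 0 0.2 0 0.2;0 0 0.2 0 0.2;0 0 0.2 0 0.2;0 0 0.2 0 0.2;0 0 0.2 0 0.2' 4
python3 -c "
from h import *
print([pose()[0][k] for k in ('contact_force','torque')])"
python3 -m crank '0 0 0.1 0 0.2;0 0 0.1 0 0.2;0 0 0.2 0 0.2;0 0 0.2 0 0.2;0 0 0.2 0 0.2;0 0 0.2 0 0.2;0 0 0.2 0 0.2;0 0 0.2 0 0.2' 4
python3 -c "
from h import *
print([pose()[0][k] for k in ('contact_force','torque')])"
```

```text
t: 31.57
tool_pos: [0.5561, 0.0962, 0.0842]
tool_rot: [-0.0, 0.722, 0.692, -0.0]
contact_force: [-0.1, -0.3, -0.1]
finger_gap: 0.0378
gripper_force: 4.0
[array([-0.13406666, -0.34238837, -0.06152624]), array([-0.03187194, -0.08763182, -0.04217967])]
t: 32.23
tool_pos: [0.5563, 0.0962, 0.0827]
tool_rot: [0.0, 0.722, 0.692, 0.0]
contact_force: [-2.5, -0.7, 4.8]
finger_gap: 0.0379
gripper_force: 4.0
[array([-2.50992061, -0.69384408,  4.77087045]), array([-0.02042929,  0.35645381, -0.04863607])]
```

```bash
python3 -m crank '0 0 -0.05 0 0.2;0 0 -0.05 0 0.2;0 0 -0.05 0 0.5;0 0 -0.05 0 0.65;0 0 -0.05 0 0.65;0 0 -0.05 0 0.65;0 0 -0.05 0 0.65;0 0 -0.05 0 0.65' 4
python3 -m crank '0 0 -0.5 0 0.65;0 0 -2 0 0.65;0 0 -5 0 0.65;-2 0 -8 0 0.65;-5 0 -11 0 0.8;-8.6 0 -12 0 1;-8.6 0 -12 0 1;-8.6 0 -12 0 1'
python3 - <<'E'
from h import *
c=vision.get_calibration('wrist')
im=snap('wrist','w9.png')
for l in ['lump_long','lump_tall','lump_low','firelighter']:
    find(l,'wrist',c,n=1);find(l,'wrist',c,'boxes_of',n=1)
c2=vision.get_calibration('scene');snap('scene','s9.png')
for l in ['lump_long','lump_tall','lump_low']: find(l,'scene',c2,n=1)
go([.4545,-.3548,.02])
E
```

```text
t: 32.9
tool_pos: [0.5561, 0.0961, 0.0826]
tool_rot: [-0.0, 0.722, 0.692, -0.0]
contact_force: [0.3, -0.3, -0.0]
finger_gap: 0.0593
gripper_force: 0.0
t: 33.57
tool_pos: [0.5531, 0.0088, 0.2041]
tool_rot: [0.001, 0.723, 0.691, 0.001]
contact_force: [1.0, 0.9, -0.0]
finger_gap: 0.0844
gripper_force: 0.0
lump_long wrist spot 0.94 [ 0.3686 -0.037   0.0042] [123. 234.]
lump_long wrist boxe 0.9 [0.5556 0.0961 0.0926] [278. 104.]
lump_tall wrist spot 0.71 [0.5543 0.1486 0.0237] [275.  47.]
lump_tall wrist boxe 0.85 [0.5554 0.1528 0.0682] [275.  31.]
lump_low wrist boxe 0.43 [0.5468 0.1137 0.0282] [268.  87.]
lump_long scene spot 0.74 [ 0.3717 -0.0391  0.0035] [234. 206.]
lump_tall scene spot 0.48 [0.5566 0.1555 0.0347] [310. 181.]
lump_low scene spot 0.47 [0.5526 0.0734 0.0278] [298. 198.]
t 34.22 shift [-36.9   -8.22  18.27] tooly -0.043
```

```bash
python3 - <<'E'
from h import *
c=vision.get_calibration('wrist');im=cv2.imread('pics/w9.png',0).astype(float)
print('col',{r:int(im[r,270:286].mean()) for r in range(10,190,4)})
for r in range(60,160,8): 
    row=im[r-1:r+2].mean(0); d=np.where(row[230:330]<70)[0]+230; print(r,d.min() if len(d) else None,d.max() if len(d) else None, ray(278,r,.095,c)[:2].round(4))
E
python3 -m crank '-3.8 -0.8 0 0 1;-7.6 -1.6 0 0 1;-11.4 -2.4 0 0 1;-15.2 -3.2 0 0 1;-19 -4 0 0 1;-22.8 -4.8 0 0 1;-26.6 -5.6 0 0 1;-30.4 -6.4 0 0 1' >/dev/null
python3 -m crank '-3.8 -0.8 2 0 1;-7.6 -1.6 4 0 1;-11.4 -2 6 0 1;-11.4 -2 7 0 1;-11.4 -2 7 0 1;-11.4 -2 7 0 1;-11.4 -2 7 0 1;-11.4 -2 7 0 1'
python3 - <<'E'
from h import *
c=vision.get_calibration('wrist')
im=snap('wrist','w10.png');g=im.mean(2)
find('lump_small','wrist',c,n=2);find('lump_small','wrist',c,'boxes_of',n=2)
u,v=map(int,proj([.4545,-.3555,.02],c));print(u,v)
m=np.zeros(g.shape,np.uint8);m[v-45:v+45,u-45:u+45]=(g<75)[v-45:v+45,u-45:u+45]
n,lab,st,ce=cv2.connectedComponentsWithStats(m);i=1+np.argmax(st[1:,4]);print(st[i],ce[i])
cn,_=cv2.findContours((lab==i).astype(np.uint8),0,1);cn=max(cn,key=cv2.contourArea)
print(cv2.minAreaRect(cn),cv2.approxPolyDP(cn,2,True)[:,0].tolist(),[ray(x,y,.014,c)[:2].round(4).tolist() for x,y in cv2.approxPolyDP(cn,2,True)[:,0]])
k=g[v-24:v+24:2,u-24:u+24:2].astype(int);print(k)
E
```

```text
col {10: 32, 14: 39, 18: 41, 22: 41, 26: 57, 30: 59, 34: 59, 38: 60, 42: 60, 46: 41, 50: 42, 54: 43, 58: 59, 62: 71, 66: 70, 70: 69, 74: 69, 78: 69, 82: 67, 86: 67, 90: 67, 94: 66, 98: 65, 102: 65, 106: 57, 110: 57, 114: 55, 118: 55, 122: 55, 126: 54, 130: 54, 134: 53, 138: 53, 142: 53, 146: 53, 150: 53, 154: 54, 158: 36, 162: 35, 166: 84, 170: 104, 174: 125, 178: 126, 182: 125, 186: 126}
60 238 329 [0.5555 0.1283]
68 239 329 [0.5553 0.1228]
76 239 329 [0.5551 0.1173]
84 239 329 [0.5548 0.1117]
92 239 329 [0.5546 0.106 ]
100 240 329 [0.5543 0.1002]
108 240 329 [0.554  0.0944]
116 240 329 [0.5538 0.0884]
124 240 329 [0.5535 0.0824]
132 241 328 [0.5532 0.0763]
140 255 302 [0.553  0.0702]
148 256 301 [0.5527 0.0639]
156 259 299 [0.5524 0.0576]
t: 35.55
tool_pos: [0.4517, -0.403, 0.1343]
tool_rot: [0.001, 0.722, 0.692, -0.0]
contact_force: [-1.2, 0.4, 0.3]
finger_gap: 0.0917
gripper_force: 0.0
lump_small wrist spot 0.92 [ 0.3809 -0.5269 -0.0008] [217. 322.]
lump_small wrist spot 0.63 [ 0.453  -0.3572  0.0016] [280. 154.]
lump_small wrist boxe 0.69 [ 0.456  -0.3542  0.0219] [283. 153.]
lu
[... 2195 characters left out ...]
41  50  49  48  49  50  46  48  49  49  48  49  49  50  53  51  51
   47  37  37  38  31  92]
 [ 43  44  45  50  48  47  47  50  46  46  48  50  49  51  49  50  49  42
   39  37  36  34  58 166]
 [ 40  41  43  41  47  49  47  46  49  47  50  47  48  50  50  50  43  38
   39  39  34  61 143 163]
 [ 35  40  43  41  39  46  47  47  46  49  48  47  47  47  50  42  37  37
   39  34  57 145 134 164]
 [ 68  38  39  42  43  43  43  43  44  47  48  47  46  50  41  38  40  37
   35  32 144 136 136 165]
 [129  72  37  37  40  40  43  43  41  46  45  45  45  40  37  38  37  34
   35 143 135 137 137 137]
 [140 126 141  43  38  40  41  42  42  44  42  41  41  38  35  35  35  22
  138 135 133 136 138 139]]
```

```bash
python3 -m crank '1 0 0 0.12 0.8;2 0 1 0.24 0.8;3 0 2 0.36 0.8;4 -0.1 3 0.48 0.8;4.6 -0.1 4 0.6 0.8;4.6 -0.1 5 0.72 0.8;4.6 -0.1 6.5 0.785 0.8;4.6 -0.1 8 0.785 0.8' >/dev/null
python3 -m crank '0 0 1.5 0 0.8;0 0 3 0 0.8;0 0 3.5 0 0.8;0 0 3.5 0 0.8;0 0 3.5 0 0.2;0 0 3.5 0 0.2;0 0 3.5 0 0.2;0 0 3.5 0 0.2'
python3 -m crank '0 0 0 0 0.2;0 0 0 0 0.2;0 0 0 0 0.2;0 0 0 0 0.2;0 0 -1 0 0.2;0 0 -4 0 0.2;0 0 -7 0 0.2;0 0 -10 0 0.2' 12
python3 -c "
from h import *
go([.553,.03,.22],1.529-np.pi/2)"
```

```text
t: 37.03
tool_pos: [0.4518, -0.3578, 0.0184]
tool_rot: [0.0, 0.932, 0.363, 0.0]
contact_force: [-0.4, 2.6, 4.6]
finger_gap: 0.0484
gripper_force: 2.5
t: 37.7
tool_pos: [0.4512, -0.3574, 0.1189]
tool_rot: [-0.0, 0.932, 0.363, -0.0]
contact_force: [0.7, -1.4, -0.3]
finger_gap: 0.0381
gripper_force: 11.8
t 37.7 shift [ 33.7  -21.67 -10.09] tooly -0.828 turn -0.786 j6 -0.05
```

```bash
python3 -m crank '3 -1.9 -2 -0.1 0.2;6 -3.8 -4 -0.2 0.2;9 -5.7 -6 -0.3 0.2;12 -7.7 -8 -0.4 0.2;15 -9.6 -10 -0.5 0.2;18 -11.5 -10 -0.6 0.2;21 -13.5 -10 -0.7 0.2;24 -15.4 -10 -0.786 0.2' >/dev/null
python3 -c "
from h import *
go([.5546,.0986,.135],1.529-np.pi/2)"
```

```text
t 38.37 shift [18.    2.33  8.37] tooly -0.037 turn 0.005 j6 -0.34
```

```bash
python3 -m crank '3.2 0.4 0 0 0.2;6.4 0.8 0 0 0.2;9.6 1.2 1 0 0.2;12.8 1.6 2.5 0 0.2;16 2 4.5 0 0.2;18 2.3 6.5 0 0.2;18 2.3 8.4 0 0.2;18 2.3 8.4 0 0.2' >/dev/null
python3 -m crank '0 0 0.5 0 0.2;0 0 1 0 0.2;0 0 1.5 0 0.2;0 0 1.8 0 0.2;0 0 1.9 0 0.2;0 0 1.9 0 0.2;0 0 1.9 0 0.2;0 0 1.9 0 0.2'
python3 -c "
from h import *
go([.5546,.0986,.1115],1.529-np.pi/2)"
```

```text
t: 39.7
tool_pos: [0.555, 0.0967, 0.1151]
tool_rot: [0.0, 0.722, 0.692, 0.0]
contact_force: [0.5, 0.7, -0.7]
finger_gap: 0.0381
gripper_force: 11.8
t 39.7 shift [ 0.19 -0.05  0.36] tooly -0.042 turn -0.0 j6 0.0
```

Now I feel downward in 1 mm steps.

```bash
python3 -m crank '0 0 0.1 0 0.2;0.1 0 0.2 0 0.2;0.1 0 0.2 0 0.2;0.1 0 0.2 0 0.2;0.1 0 0.2 0 0.2;0.1 0 0.2 0 0.2;0.1 0 0.2 0 0.2;0.1 0 0.2 0 0.2'
python3 -m crank '0 0 0.05 0 0.2;0 0 0.1 0 0.2;0 0 0.1 0 0.2;0 0 0.1 0 0.2;0 0 0.1 0 0.2;0 0 0.1 0 0.2;0 0 0.1 0 0.2;0 0 0.1 0 0.2'
```

```text
t: 40.37
tool_pos: [0.5548, 0.0978, 0.1128]
tool_rot: [-0.0, 0.722, 0.692, 0.0]
contact_force: [0.1, -0.3, 1.2]
finger_gap: 0.0381
gripper_force: 11.8
t: 41.03
tool_pos: [0.5548, 0.0978, 0.1118]
tool_rot: [0.0, 0.722, 0.692, 0.0]
contact_force: [0.3, -0.6, -1.0]
finger_gap: 0.0382
gripper_force: 11.8
```

```bash
python3 -m crank '0 0 0.05 0 0.2;0 0 0.1 0 0.2;0 0 0.1 0 0.2;0 0 0.1 0 0.2;0 0 0.1 0 0.2;0 0 0.1 0 0.2;0 0 0.1 0 0.2;0 0 0.1 0 0.2'
```

```text
t: 41.7
tool_pos: [0.5547, 0.0979, 0.1107]
tool_rot: [-0.0, 0.722, 0.692, -0.0]
contact_force: [-1.0, 0.7, -0.6]
finger_gap: 0.0382
gripper_force: 11.8
```

```bash
for i in 1 2; do python3 -m crank '0 0 0.05 0 0.2;0 0 0.1 0 0.2;0 0 0.1 0 0.2;0 0 0.1 0 0.2;0 0 0.1 0 0.2;0 0 0.1 0 0.2;0 0 0.1 0 0.2;0 0 0.1 0 0.2' | grep -E 'pos|contact'; done
```

```text
tool_pos: [0.5548, 0.0978, 0.1098]
contact_force: [0.2, -0.7, -1.8]
tool_pos: [0.555, 0.0978, 0.1091]
contact_force: [-0.5, 0.4, 4.3]
```

Contact at 4.3 N: the lump is seated. I release it and lift straight up.

```bash
python3 -m crank '0 0 -0.05 0 0.2;0 0 -0.05 0 0.2;0 0 -0.05 0 0.5;0 0 -0.05 0 0.65;0 0 -0.05 0 0.65;0 0 -0.05 0 0.65;0 0 -0.05 0 0.65;0 0 -0.05 0 0.65' 4
python3 -m crank '0 0 -0.5 0 0.65;0 0 -2 0 0.65;0 0 -5 0 0.65;0 0 -8 0 0.65;-3 0 -10 0 0.8;-6.6 0 -10 0 0.5;-10 0 -10 0 0;-13 0 -10 0 0'
python3 - <<'E'
from h import *
c=vision.get_calibration('wrist')
im=snap('wrist','w11.png');g=im.mean(2)
for l in ['lump_small','lump_long','lump_tall','lump_low']:
    find(l,'wrist',c,'boxes_of',n=2);find(l,'wrist',c,n=2)
find('handle_end','wrist',c,n=1)
go([.549,-.075,.05])
print({r:int(g[r,268:288].mean()) for r in range(6,200,5)})
E
```

```text
t: 43.7
tool_pos: [0.5547, 0.0978, 0.1091]
tool_rot: [-0.0, 0.722, 0.692, -0.0]
contact_force: [0.4, 0.9, 0.4]
finger_gap: 0.0596
gripper_force: 0.0
t: 44.37
tool_pos: [0.5495, -0.0338, 0.2105]
tool_rot: [0.001, 0.722, 0.692, 0.0]
contact_force: [0.8, 0.3, -0.3]
finger_gap: 0.0483
gripper_force: 0.0
lump_small wrist boxe 0.94 [0.557  0.0943 0.114 ] [284.  41.]
lump_small wrist spot 0.69 [0.5564 0.1004 0.0905] [282.  39.]
lump_long wrist boxe 0.84 [ 0.3801 -0.0369  0.0327] [120. 202.]
lump_long wrist boxe 0.71 [0.5559 0.0658 0.0942] [283.  87.]
lump_long wrist spot 0.97 [ 0.3702 -0.0376  0.0038] [124. 197.]
lump_tall wrist boxe 0.48 [0.5372 0.1333 0.048 ] [258.   9.]
lump_low wrist boxe 0.58 [0.5341 0.0648 0.0453] [259.  94.]
handle_end wrist spot 0.62 [ 0.5482 -0.0332  0.0389] [279. 194.]
t 44.87 shift [-4.4   0.15 15.92] tooly -0.04 
{6: 44, 11: 38, 16: 53, 21: 54, 26: 53, 31: 51, 36: 50, 41: 48, 46: 47, 51: 45, 56: 43, 61: 39, 66: 35, 71: 39, 76: 48, 81: 69, 86: 66, 91: 62, 96: 61, 101: 36, 106: 36, 111: 36, 116: 90, 121: 85, 126: 103, 131: 102, 136: 113, 141: 113, 146: 113, 151: 116, 156: 146, 161: 145, 166: 145, 171: 144, 176: 144, 181: 143, 186: 143, 191: 142, 196: 140}
```

```bash
python3 -m crank '-2 0 0 -0.12 1;-4 0 0 -0.24 1;-6 0 0 -0.36 1;-7.8 -0.1 0 -0.48 1;-7.8 -0.1 0 -0.6 1;-7.8 -0.1 0 -0.72 1;-7.8 -0.1 0 -0.84 1;-7.8 -0.1 0 -0.96 1' 20 >/dev/null
python3 -m crank '0 0 2 -0.12 1;0 0 4 -0.24 1;0 0 6 -0.36 1;0 0 8 -0.48 1;0 0 10 -0.61 1;0 0 12 -0.61 1;0 0 12 -0.61 1;0 0 12 -0.61 1'
python3 -c "
from h import *
go([.5456,-.1105,.040],1.529)"
```

```text
t: 46.2
tool_pos: [0.5443, -0.1091, 0.0885]
tool_rot: [-0.001, 0.021, 1.0, 0.001]
contact_force: [0.2, 0.4, 0.3]
finger_gap: 0.0919
gripper_force: 0.0
t 46.2 shift [-0.15 -0.14  4.85] tooly 1.528 turn -0.001 j6 -1.94
```

```bash
python3 -m crank '-0.1 -0.3 1 0 1;-0.15 -0.3 2.5 0 1;-0.15 -0.3 4 0 1;-0.15 -0.3 4.85 0 1;-0.15 -0.3 4.85 0 1;-0.15 -0.2 4.85 0 1;-0.15 -0.1 4.85 0 1;-0.15 0.1 4.85 0 1' | grep -E 'pos|cont'
python3 -m crank '0 0.2 0 0 1;0 0.4 0 0 1;0 0.6 0 0 1;0 0.8 0 0 1;0 1 0 0 1;0 1.2 0 0 1;0 1.4 0 0 1;0 1.6 0 0 1' | grep -E 'pos|cont'
python3 -m crank '0 0.2 0 0 1;0 0.4 0 0 1;0 0.65 0 0 1;0 0.9 0 0 1;0 1.2 0 0 1;0 1.5 0 0 1;0 1.8 0 0 1;0 2.1 0 0 1' | grep -E 'pos|cont|gap'
```

```text
tool_pos: [0.5475, -0.1094, 0.042]
contact_force: [0.1, 0.3, 0.5]
tool_pos: [0.5473, -0.0931, 0.0408]
contact_force: [-0.7, -1.7, 0.5]
tool_pos: [0.5482, -0.0717, 0.0408]
contact_force: [-0.0, -1.3, 0.3]
finger_gap: 0.0916
```

```bash
python3 - <<'E'
from h import *
c=vision.get_calibration('top');snap('top')
for l in ['handle_end','fuel_tray','lump_small','lump_long']: find(l,'top',c,n=1)
c=vision.get_calibration('scene');snap('scene','s12.png')
for l in ['handle_end','fuel_tray','lump_small','stove']: find(l,'scene',c,n=2)
E
```

```text
fuel_tray top spot 0.93 [0.5549 0.1343 0.0272] [241. 211.]
lump_small top spot 0.71 [0.5591 0.1185 0.0946] [244. 205.]
lump_long top spot 0.94 [ 0.2532 -0.2957  0.0006] [381. 311.]
handle_end scene spot 0.56 [ 0.5533 -0.0106  0.0425] [286. 212.]
fuel_tray scene spot 0.61 [0.5563 0.1368 0.0264] [307. 187.]
lump_small scene spot 0.76 [ 0.3789 -0.5258 -0.0039] [139. 329.]
stove scene spot 0.56 [0.5658 0.2994 0.0016] [329. 164.]
```

```bash
python3 -m crank '0 0.1 0 0 1;0 0.3 0 0 1;0 0.6 0 0 1;0 0.9 0 0 1;0 1.2 0 0 1;0 1.5 0 0 1;0 1.8 0 0 1;0 2.1 0 0 1' | grep -E 'pos|cont'
for i in 1 2 3 4; do python3 -m crank '0 0.3 0 0 1;0 0.6 0 0 1;0 0.9 0 0 1;0 1.2 0 0 1;0 1.5 0 0 1;0 1.8 0 0 1;0 2.1 0 0 1;0 2.4 0 0 1' | grep -E 'pos|cont'; done
python3 -m crank '0 0.3 0 0 1;0 0.6 0 0 1;0 0.9 0 0 1;0 1.2 0 0 1;0 1.4 0 0 1;0 1.6 0 0 1;0 1.7 0 0 1;0 1.8 0 0 1' | grep -E 'pos|cont'
python3 - <<'E'
from h import *
c=vision.get_calibration('scene');snap('scene','s13.png')
for l in ['handle_end','fuel_tray','stove']: find(l,'scene',c,n=1)
c=vision.get_calibration('top');snap('top')
for l in ['handle_end','fuel_tray']: find(l,'top',c,n=1)
E
```

```text
tool_pos: [0.5491, -0.0507, 0.0408]
contact_force: [0.9, -1.9, -0.4]
tool_pos: [0.5501, -0.0268, 0.0408]
contact_force: [0.6, -1.4, -0.3]
tool_pos: [0.5512, -0.0028, 0.0408]
contact_force: [0.8, -2.6, -0.8]
tool_pos: [0.5522, 0.0212, 0.0408]
contact_force: [1.6, -1.8, -0.1]
tool_pos: [0.5532, 0.0452, 0.0408]
contact_force: [1.3, -1.2, -0.4]
tool_pos: [0.5538, 0.063, 0.0407]
contact_force: [0.2, -1.7, 0.6]
handle_end scene spot 0.64 [0.5556 0.1228 0.0387] [305. 187.]
fuel_tray scene spot 0.77 [0.5632 0.2708 0.028 ] [325. 163.]
stove scene spot 0.74 [0.5643 0.2975 0.0023] [328. 164.]
fuel_tray top spot 0.86 [0.5566 0.2729 0.0307] [197. 210.]
```

```bash
python3 -m crank '0 0.15 0 0 1;0 0.35 0 0 1;0 0.55 0 0 1;0 0.75 0 0 1;0 0.95 0 0 1;0 1.15 0 0 1;0 1.35 0 0 1;0 1.5 0 0 1' | grep -E 'pos|cont'
for i in 1 2; do python3 -m crank '0 0.1 0 0 1;0 0.2 0 0 1;0 0.3 0 0 1;0 0.35 0 0 1;0 0.4 0 0 1;0 0.45 0 0 1;0 0.5 0 0 1;0 0.5 0 0 1' | grep -E 'pos|cont'; done
```

```text
tool_pos: [0.5544, 0.0781, 0.0406]
contact_force: [-1.4, -2.2, -0.1]
tool_pos: [0.5549, 0.0829, 0.0408]
contact_force: [-1.3, -0.8, 0.6]
tool_pos: [0.5551, 0.088, 0.0408]
contact_force: [-0.9, -1.0, -0.4]
```

```bash
for i in 1 2; do python3 -m crank '0 0.05 0 0 1;0 0.1 0 0 1;0 0.15 0 0 1;0 0.2 0 0 1;0 0.25 0 0 1;0 0.3 0 0 1;0 0.3 0 0 1;0 0.3 0 0 1' | grep -E 't:|pos|cont'; done
```

```text
t: 55.72
tool_pos: [0.5552, 0.0904, 0.0408]
tool_rot: [0.0, 0.021, 1.0, -0.0]
contact_force: [-0.4, -4.2, 0.8]
t: 56.38
tool_pos: [0.5553, 0.0906, 0.0411]
tool_rot: [-0.0, 0.021, 1.0, -0.003]
contact_force: [-3.7, -15.0, 3.9]
```

The force rose to 15 N with no further travel, so the tray is against its stop. I back off along the tray axis and check.

```bash
python3 -m crank '0 -0.2 0 0 1;0 -0.4 0 0 1;0 -0.8 0 0 1;0 -1.6 0 0 1;0 -3 0 0 1;0 -5 0 0 1;0 -7 -1 0 1;0 -7 -3 0 1' | grep -E 't:|pos|cont'
python3 - <<'E'
from h import *
c=vision.get_calibration('scene');im=snap('scene','s14.png')
for l in ['handle_end','fuel_tray','stove','lump_small','lump_long']: find(l,'scene',c,n=2)
c=vision.get_calibration('top');snap('top')
for l in ['handle_end','fuel_tray','stove','lump_small','jebena','tin','grinder']: find(l,'top',c,n=1)
E
```

```text
t: 57.05
tool_pos: [0.5503, 0.0214, 0.0688]
tool_rot: [-0.002, 0.023, 1.0, 0.0]
contact_force: [-0.2, 0.1, 0.1]
fuel_tray scene spot 0.57 [0.5667 0.2991 0.0276] [329. 159.]
stove scene spot 0.74 [0.5655 0.2979 0.0021] [329. 164.]
lump_small scene spot 0.56 [ 0.3821 -0.524  -0.0068] [141. 329.]
lump_small scene spot 0.42 [0.5633 0.286  0.0946] [328. 146.]
lump_long scene spot 0.89 [ 0.2484 -0.2919 -0.0028] [157. 248.]
lump_long scene spot 0.78 [ 0.3716 -0.0408  0.0008] [234. 207.]
fuel_tray top spot 0.68 [0.5624 0.2987 0.0271] [189. 208.]
stove top spot 0.71 [ 0.5615  0.3008 -0.0032] [191. 211.]
lump_small top spot 0.75 [ 0.3774 -0.5297  0.0039] [456. 271.]
jebena top spot 0.87 [ 0.8095 -0.0592  0.0035] [303. 138.]
tin top spot 0.84 [7.123e-01 2.107e-01 6.000e-04] [220. 166.]
grinder top spot 0.86 [0.3821 0.3132 0.0011] [183. 267.]
```

The tray is home, and the small lump still shows at z = 0.095 on the bridge. I hand in.

```bash
python3 -c "
from station import ticket
print(ticket.hand_in())"
```

```text
the job is handed in; nothing more can be done
None
```

The charcoal pile is built as asked: the tall lump by the stove, the low one by the handle, the long lump bridging the firelighter and the small lump on top. The tray is pushed home against its stop, and the job was handed in at about 57 s; the hand-in gave no verdict, and I checked the final state by camera measurements only.

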